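# Pull the spice cupboard's sash down with the hooked pole

### The arm

A 6-joint arm with a two-finger parallel gripper is mounted at the origin on a cart in front of the work surface, level with it; the furniture and walls round the work are solid. World frame = base frame: x ahead of the robot, y to its left, z up, the work surface at z = 0. Lengths are in m, angles in rad, forces in N, time in s.
With the tool pointing down it reaches from about 0.35 to 0.925 m from the base axis. Payload 6.4 kg.
Tool frame: the origin (TCP) lies on the centre line of the jaws, within the pads' length; the fingertips stand 17 mm ahead of it and the grasp point (between the pads) lies 2 mm behind it; z points along the fingers, y is the line along which they close (so a half turn about z gives the same grasp; the last joint's range is limited). The gripper opens to 85 mm and grips with 20 to 120 N. Pads are 22 mm wide; open, the fingers measure 114 mm over their backs; the gripper's body (76 mm by 85 mm) begins 54 mm behind the grasp point. The pads swing forward as they close: fully open they stand 13 mm farther back than shut.
Start: joints at [1.022, 0.245, 1.558, -0, 1.339, -0.174], TCP at [0.238, 0.605, 0.248] pointing down, gripper open.
Joint ranges: [-3.13, 3.13], [-1.02, 2.26], [0.13, 2.54], [-0.95, 4.09], [0.21, 2.88], [-2.74, 2.74]. Speed limits (rad/s): [2.57, 2.57, 3.14, 3.14, 3.14, 3.14].

### API

Orientations are given as a unit quaternion [x, y, z, w].
In Python, from workcell import manip gives the robot as it stands.
- The arm moves only by the shell command python3 -m jog 'ROWS' [FORCE]. ROWS is JSON, a list of rows, each a list of 5 numbers: the gripper command: -1 is fully open, 1 is shut, values between are in proportion, then the shift along the tool's x, y, z scaled (see below), then the turn about the tool's z scaled (see below). A call has 1 to 5 rows; each row shifts and turns the commanded pose from where the row before left it, along the tool's axes as they then stand; what a row does not reach is not made up. The controller multiplies each number of a shift by 3 cm and each number of a turn by 6 degrees. A row lasts 1/12 s, in which the tool goes at most 41.7 mm and 7.16 degrees, less where a joint would pass 70% of its speed; a pose out of reach is approached as far as the arm can. A call with a number of a shift or a turn outside -1 to 1 is refused whole. A call with a gripper value outside its range is refused whole. The fingers move at their own pace and stop on an object; FORCE is the grip in N (left out, the last holds). Time passes only in rows, so rows that do not move let the fingers close. It gives the time, the measured TCP pose, the force, the opening and the grip force at its end, in the units of the state.
- manip.state(): the state, without advancing time (a new reading comes with each control period).
- manip.snapshot(name): name is "scene" or "side" or "wrist"; returns the picture (400x640x3 uint8, red, green, blue); there is no depth.
- manip.camera_params(name): a dict with "camera_matrix" (3x3 intrinsics, pixels), "extrinsics" (4x4, takes a point from camera to world coordinates). Camera axes: x right, y up, looking along -z (the intrinsics and any distortion apply to the point x, -y, -z); pixel columns grow to the right and rows downward; lengths in m; the calibration is good to about 2 mm. A picture is of the moment at which its call begins: read the wrist's pose just before it. camera_params takes no time and is no camera call; for the wrist camera it gives the pose at the moment of the call.
- manip.hand_in(): hands the job in; it is judged then, once.
The state is a dict: "clock": time; "joints": joint angles; "dq": joint speeds; "joint_efforts": joint torques, N m; "tool_pos": TCP position; "ee_rot": TCP orientation; "wrist_force": force on the tool from outside, world axes, zero at the start; "wrist_torque": the same for the moment, N m; "finger_gap": finger opening in m; "grasp_force": force on a finger pad.
Only numpy, scipy, OpenCV 4.12 (cv2) and the standard library are available. Lean on these libraries where they do the work, as an engineer would, in place of code of your own. Each camera call takes 0.05 s, during which the arm holds its last target. There are 200 camera calls.

### The job

Pick up the hooked pole by its wooden handle, put its hook through the steel ring on the sash of the spice cupboard and pull the sash fully down with it. Then unhook the pole and lay it back on the worktop without dropping it. Leave the similar but shorter rod with the plain straight end where it lies.

Things in the scene. Friction and masses are not known exactly. Their poses are not given: they have to be found in the camera images.
- hook_pole: Pole: wooden handle 100 long, 24 wide (y), 38 high (z); from its front a steel rod 8 thick that at x = 155 mm turns down (-z) into a hook, its tip 8 thick and reaching 18.5 mm below the rod's axis. Origin: middle of the handle, on the rod's axis; x along the rod to the hook, z up. Lies hook down, origin 19 mm above the worktop, hook end away from the robot. 140 g, balances near the origin.
- plain_rod: A bystander of the same make: same handle and 8 mm rod, but the rod is clearly shorter and straight to its end at x = 110 mm, no hook. Origin and axes as for the hooked pole. To be left alone.
- ring (a point): Centre of the upright steel ring fixed to the sash, facing the robot: inner diameter 56, outer 70, wire 7 mm. x points through it, straight into the cupboard; z up. It stands 45 mm in front of the sash's panel (40 mm free behind it); a 10 mm thick bracket arm 34 mm above the centre joins its top to the panel. It moves straight down with the sash, from 230 mm above the worktop to 94 mm.
- sash (a joint): How far the sash is pulled down, m: 0 fully up, 0.136 fully down at its stop. White panel 284 wide, 145 high on the front of a wooden cupboard 320 wide, 320 high, 130 deep, fixed to the worktop. About 3 N pulls it down, 9 N pushes it up; it stays where it is left.

How it is judged:
By the outcome, as a careful person would: the job done as asked, in the order asked, and still so for the second after the job is handed in, with the robot touching nothing.
It also fails if it takes over 54 s, if anything falls off the work surface, if the arm or the gripper's body presses on something with over 40 N, if the wrist force passes 120 N, or if a joint passes its speed limit or range.

## Working session

There is one attempt and no reset: what is moved stays moved. The work goes in short steps, Python scripts to look and compute and a shell command to move; the robot and the scene stay as the last step left them, time stands still between calls to the robot, and variables do not carry over. Pictures are saved under pics/ and viewed, at most 10 in all, crops included, and the job is handed in when it is done.

```bash
mkdir -p pics; python3 - <<'E'
from workcell import manip
import cv2,numpy as np
np.set_printoptions(precision=4,suppress=True)
s=manip.state();print(s)
for n in("scene","side"):
    im=manip.snapshot(n);cv2.imwrite(f"pics/{n}0.png",im[:,:,::-1])
    p=manip.camera_params(n);print(n,p)
E
```

```text
{'clock': 0.0, 'joints': array([ 1.0219,  0.2458,  1.559 , -0.    ,  1.3387, -0.1741]), 'dq': array([-0.0006,  0.0003, -0.0009, -0.0003,  0.    , -0.0008]), 'joint_efforts': array([  0.0017, -42.9528, -32.6124,  -0.0001,   0.0054,   0.    ]), 'tool_pos': array([0.2377, 0.6044, 0.2472]), 'ee_rot': array([ 0.1863,  0.9825, -0.0009, -0.0003]), 'wrist_force': array([-0.3675, -0.7596, -0.5459]), 'wrist_torque': array([-0.0105, -0.0041,  0.0162]), 'grasp_force': 0.0, 'finger_gap': 0.08605714104865436}
scene {'camera_matrix': array([[370.9713,   0.    , 319.5968],
       [  0.    , 370.9713, 198.2592],
       [  0.    ,   0.    ,   1.    ]]), 'extrinsics': array([[ 0.8738,  0.2668, -0.4067,  0.2381],
       [-0.4864,  0.4781, -0.7313, -0.6638],
       [-0.0007,  0.8368,  0.5475,  0.6295],
       [ 0.    ,  0.    ,  0.    ,  1.    ]])}
side {'camera_matrix': array([[407.9461,   0.    , 321.007 ],
       [  0.    , 407.9461, 200.3854],
       [  0.    ,   0.    ,   1.    ]]), 'extrinsics': array([[ 0.8691,  0.3381, -0.3611,  0.2536],
       [-0.4946,  0.588 , -0.64  , -0.6223],
       [-0.0041,  0.7348,  0.6783,  0.7675],
       [ 0.    ,  0.    ,  0.    ,  1.    ]])}
```

View pics/scene0.png

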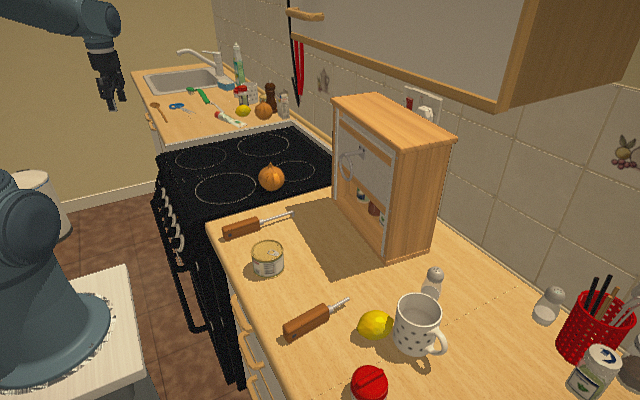

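View pics/side0.png

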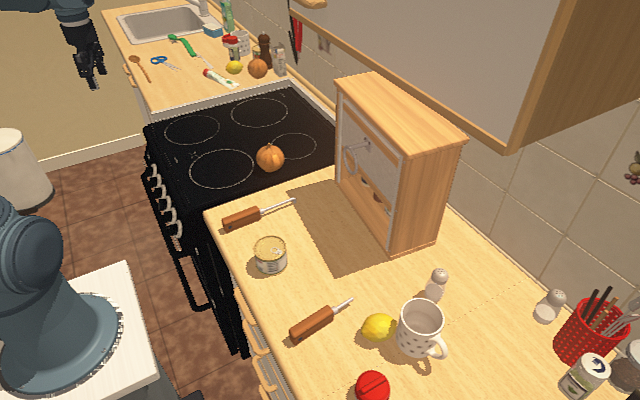

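The scene view has a handle at (240,228) with a longer rod ending near (292,211), and another at (306,323) with a shorter rod ending near (349,299). The ring is near (347,165). The side view agrees. I'll zoom in on the poles and the ring.

```bash
cat > h.py <<'E'
from workcell import manip
import cv2,numpy as np
from scipy.spatial.transform import Rotation as R
np.set_printoptions(precision=4,suppress=True)
def ray(p,uv):
    K=p["camera_matrix"];E=p["extrinsics"]
    d=np.linalg.inv(K)@[uv[0],uv[1],1.];d=E[:3,:3]@(d*[1,-1,-1]);return E[:3,3],d/np.linalg.norm(d)
def onz(p,uv,z):
    o,d=ray(p,uv);return o+d*(z-o[2])/d[2]
def proj(p,X):
    E=p["extrinsics"];c=(E[:3,:3].T@(np.array(X)-E[:3,3]))*[1,-1,-1];q=p["camera_matrix"]@c;return q[:2]/q[2]
E
python3 - <<'E'
from h import *
out=[]
for n in("scene","side"):
    im=cv2.imread(f"pics/{n}0.png");
    row=[]
    for (x,y,w,h) in [(210,190,100,66),(325,110,100,132)]:
        c=im[y:y+h,x:x+w];row.append(cv2.resize(c,(400,h*4) if h<100 else (400,528),interpolation=cv2.INTER_CUBIC))
    row[0]=np.vstack([row[0],cv2.resize(im[285:351,275:375],(400,264),interpolation=cv2.INTER_CUBIC)])
    out.append(np.hstack(row))
cv2.imwrite("pics/z_scene.png",out[0]);cv2.imwrite("pics/z_side.png",out[1])
for n in("scene","side"):
    p=manip.camera_params(n);im=cv2.imread(f"pics/{n}0.png");hsv=cv2.cvtColor(im,cv2.COLOR_BGR2HSV)
    m=cv2.inRange(hsv,(5,130,60),(14,255,190));m=cv2.morphologyEx(m,cv2.MORPH_OPEN,np.ones((3,3)))
    k,l,st,c=cv2.connectedComponentsWithStats(m)
    for i in range(1,k):
        if st[i,4]>150: print(n,st[i],c[i],onz(p,c[i],.025))
E
```

```text
scene [293 311  29  16 204] [307.75  319.098] [ 0.4532 -0.228   0.025 ]
side [248  35  24  44 434] [261.9078  58.8848] [0.8725 0.9855 0.025 ]
side [350  99  56  57 259] [376.8533 126.1931] [0.9911 0.3027 0.025 ]
side [344 105  54  61 421] [372.1948 136.2114] [0.9435 0.2615 0.025 ]
side [ 390  140   78  114 3480] [420.7684 191.3049] [ 0.9045 -0.0263  0.025 ]
side [256 152  28  20 271] [267.2251 163.3542] [0.5904 0.2994 0.025 ]
side [356 169  26  34 280] [369.5536 188.9607] [0.7883 0.0518 0.025 ]
side [223 211  38  22 357] [241.9664 221.4902] [0.4354 0.1097 0.025 ]
side [368 210  16  24 169] [373.284 220.497] [ 0.7269 -0.0536  0.025 ]
side [289 311  44  34 541] [308.7153 327.0462] [ 0.442  -0.2353  0.025 ]
```

View pics/z_scene.png

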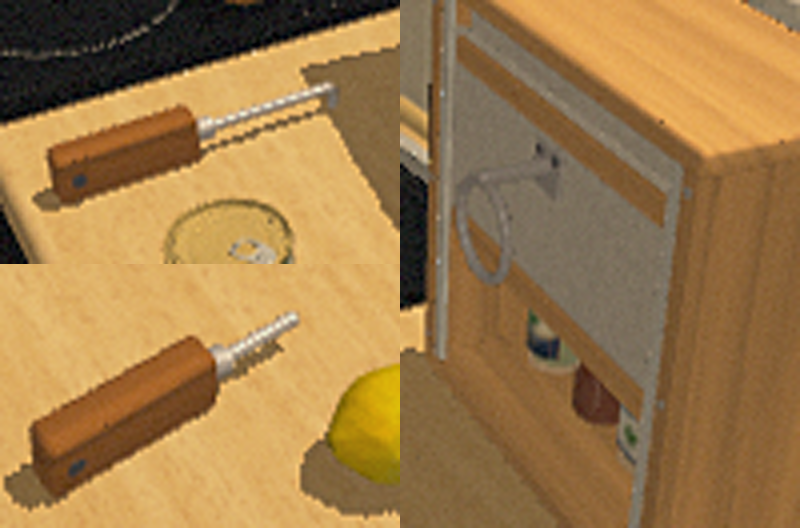

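View pics/z_side.png

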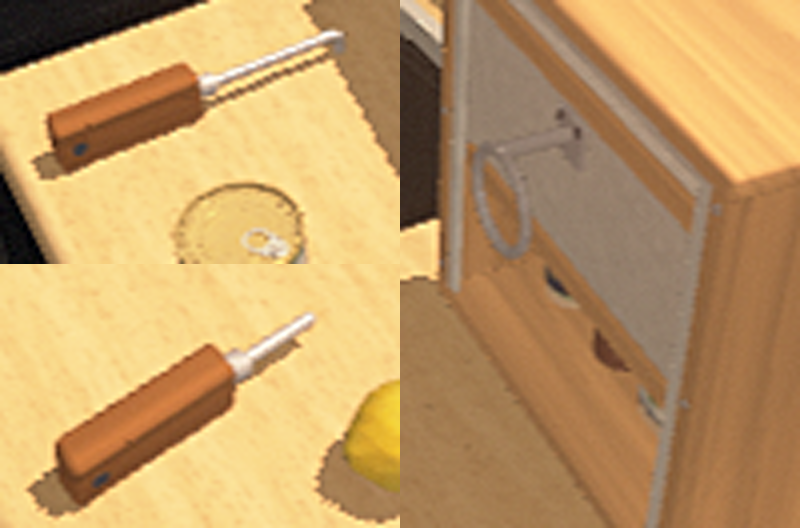

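The zooms show the hooked pole is the upper one. In the scene image its butt button is at (230,235), its collar at (262,221.5) and its hook at (294,212). The ring centre is at about (346,167) in scene and (350,160) in side.

```bash
python3 - <<'E'
from h import *
P={n:manip.camera_params(n) for n in("scene","side")}
def tri(a,b):
    A=[];y=[]
    for n,uv in(("scene",a),("side",b)):
        o,d=ray(P[n],uv);M=np.eye(3)-np.outer(d,d);A.append(M);y.append(M@o)
    return np.linalg.lstsq(np.vstack(A),np.hstack(y),rcond=None)[0]
for nm,a,b,z in [("butt",(230,235.3),(230,227),.019),("collar",(261.5,221.7),(261.7,211.2),.019),("rodend",(293.5,212.3),(295,199.5),.019),("ring",(346,167.2),(350.1,159.75),.230),
 ("shortcollar",(331,375-0-0-0),(0,0),.019),
 ("panelL",(325+45/4,110+350/4),(325+52/4,110+288/4),0.02),("panelR",(325+238/4,110+520/4),(325+252/4,110+525/4),0.02)]:
    print(nm,onz(P["scene"],a,z),onz(P["side"],b,z),tri(a,b))
# panel top edge corners scene/side (z?) 
for nm,a,b in [("trimTopL",(336.5,110.),(342,110.)),("cornerR",(325+275/4,110+165/4),(325+305/4,110+185/4)),("bracketpanel",(325+150/4,110+165/4),(325+172/4,110+135/4))]:
    print(nm,tri(a,b),onz(P["scene"],a,.264),onz(P["side"],b,.264))
E
```

```text
butt [0.4016 0.1114 0.019 ] [0.4034 0.1124 0.019 ] [0.4037 0.1175 0.014 ]
collar [0.4953 0.1267 0.019 ] [0.496  0.1253 0.019 ] [0.4942 0.1216 0.0228]
rodend [0.5913 0.1241 0.019 ] [0.5926 0.1222 0.019 ] [0.5898 0.1183 0.0233]
ring [ 0.649  -0.0474  0.23  ] [ 0.6591 -0.0334  0.23  ] [0.683  0.0025 0.1975]
shortcollar [ 0.4358 -0.3485  0.019 ] [-0.1198  2.5178  0.019 ] [ 0.2303 -0.7232  0.7746]
panelL [0.7366 0.1296 0.02  ] [0.7314 0.1258 0.02  ] [0.722  0.1088 0.0364]
panelR [ 0.7409 -0.1011  0.02  ] [ 0.7204 -0.1258  0.02  ] [ 0.6598 -0.191   0.1177]
trimTopL [ 0.6264 -0.0409  0.3655] [0.7729 0.1994 0.264 ] [0.7229 0.1049 0.264 ]
cornerR [ 0.6908 -0.1543  0.3053] [ 0.7472 -0.0888  0.264 ] [ 0.7311 -0.1132  0.264 ]
bracketpanel [ 0.7196 -0.0112  0.2376] [ 0.6863 -0.0548  0.264 ] [ 0.6972 -0.0421  0.264 ]
```

```bash
cat >> h.py <<'E'
def togo(xyz,yawdeg=None):
    """shift to xyz in tool-axis units (3 cm), and turn in units (6 deg) so tool y points along yawdeg (mod 180)"""
    s=manip.state();r=R.from_quat(s["ee_rot"]).as_matrix();d=r.T@(np.array(xyz)-s["tool_pos"])/.03
    y=np.degrees(np.arctan2(r[1,1],r[0,1]))
    t=None if yawdeg is None else -((yawdeg-y+90)%180-90)/6
    print("units",d,"turn",t,"ynow",y,"xaxis",r[:,0],"pos",s["tool_pos"],"F",s["wrist_force"],"gap",s["finger_gap"],"grip",s["grasp_force"],"t",s["clock"])
E
python3 - <<'E'
from h import *
togo((.44,.12,.247),94)
E
```

```text
units [-12.1874 -12.5586   0.0278] turn -4.245940632749938 ynow 68.52435620350037 xaxis [-0.9306  0.3661  0.0003] pos [0.2377 0.6045 0.2473] F [ 0.118  -0.0765  0.28  ] gap 0.08542953147606606 grip 0.0 t 0.1
```

```bash
python3 -m jog '[[-1,-0.5,-0.5,0,0],[-1,-0.85,-0.9,0,0],[-1,-0.85,-0.9,0,0],[-1,-0.85,-0.9,0,0],[-1,-0.85,-0.9,0,0]]'; python3 -m jog '[[-1,-0.85,-0.9,0,0],[-1,-0.85,-0.9,0,0],[-1,-0.85,-0.9,0,0],[-1,-0.85,-0.9,0,0],[-1,-0.85,-0.9,0,0]]';python3 -m jog '[[-1,-0.85,-0.9,0,0],[-1,-0.85,-0.9,0,0],[-1,-0.85,-0.9,0,0],[-1,-0.6,-0.6,0,0],[-1,0,0,0,-0.8]]';python3 -m jog '[[-1,0,0,0,-0.9],[-1,0,0,0,-0.9],[-1,0,0,0,-0.9],[-1,0,0,0,-0.7],[-1,0,0,0,0]]'
python3 - <<'E'
from h import *
togo((.44,.12,.247),94)
im=manip.snapshot("wrist");cv2.imwrite("pics/w1.png",im[:,:,::-1]);p=manip.camera_params("wrist");print(p)
E
```

```text
clock: 0.52
tool_pos: [0.3018, 0.4459, 0.2477]
ee_rot: [0.186, 0.983, -0.0, -0.0]
wrist_force: [0.8, -0.1, 0.3]
finger_gap: 0.0855
grasp_force: 0.0
clock: 0.93
tool_pos: [0.371, 0.2736, 0.2479]
ee_rot: [0.186, 0.983, -0.0, -0.0]
wrist_force: [1.0, -0.6, 0.3]
finger_gap: 0.0855
grasp_force: 0.0
clock: 1.35
tool_pos: [0.424, 0.145, 0.2482]
ee_rot: [0.147, 0.989, -0.001, 0.0]
wrist_force: [0.2, 0.9, 0.8]
finger_gap: 0.0854
grasp_force: 0.0
clock: 1.77
tool_pos: [0.4224, 0.1485, 0.2479]
ee_rot: [-0.033, 0.999, -0.0, -0.0]
wrist_force: [-0.4, 0.6, -0.0]
finger_gap: 0.0856
grasp_force: 0.0
units [-0.5211 -0.9864  0.0294] turn -0.03625505624989955 ynow 93.7824696625006 xaxis [-0.9978 -0.066   0.0008] pos [0.4224 0.1485 0.2479] F [-0.4481  0.6281 -0.0417] gap 0.08563343618318368 grip 0.0 t 1.7667
{'camera_matrix': array([[290.4125,   0.    , 316.6271],
       [  0.    , 290.4125, 203.5423],
       [  0.    ,   0.    ,   1.    ]]), 'extrinsics': array([[-0.0636, -0.947 , -0.315 ,  0.3417],
       [ 0.998 , -0.0605, -0.0196,  0.1438],
       [-0.0005, -0.3156,  0.9489,  0.3735],
       [ 0.    ,  0.    ,  0.    ,  1.    ]])}
```

View pics/w1.png

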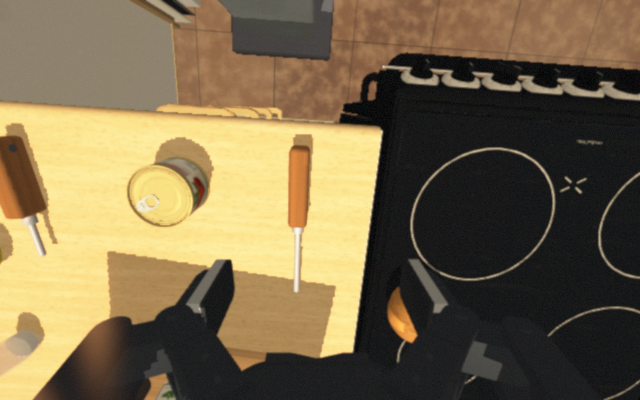

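The wrist view shows the hooked pole: handle from about (300,147) to (298,228), rod end at (296,291). It has clear room for the fingers.

```bash
python3 - <<'E'
from h import *
p=manip.camera_params("wrist")
im=cv2.imread("pics/w1.png");hsv=cv2.cvtColor(im,cv2.COLOR_BGR2HSV)
m=cv2.inRange(hsv,(3,120,50),(14,255,200));m[:,:270]=0;m[:,330:]=0;m[:135]=0;m[240:]=0
pts=cv2.findNonZero(m);print(len(pts),cv2.boundingRect(pts))
for r in range(148,234,8):
    c=np.where(m[r])[0]
    if len(c): a,b=onz(p,(c.min(),r),.038),onz(p,(c.max()+1,r),.038);print(r,c.min(),c.max(),a[:2],b[:2],(a+b)[:2]/2)
for uv in [(298,230),(296,291)]: print(onz(p,uv,.019),onz(p,uv,.023))
E
```

```text
462 (289, 146, 20, 82)
148 292 308 [0.388  0.1183] [0.3868 0.1377] [0.3874 0.128 ]
156 290 308 [0.3973 0.1163] [0.3959 0.1382] [0.3966 0.1273]
164 290 308 [0.4066 0.1167] [0.4052 0.1387] [0.4059 0.1277]
172 289 308 [0.4162 0.1158] [0.4147 0.1393] [0.4154 0.1275]
180 304 307 [0.4247 0.1339] [0.4244 0.1386] [0.4245 0.1363]
188 289 307 [0.4356 0.1165] [0.4342 0.1392] [0.4349 0.1278]
196 289 307 [0.4456 0.1168] [0.4442 0.1397] [0.4449 0.1283]
204 289 307 [0.4558 0.1172] [0.4543 0.1403] [0.4551 0.1287]
212 289 306 [0.4662 0.1175] [0.4648 0.1396] [0.4655 0.1285]
220 289 305 [0.4768 0.1179] [0.4754 0.1389] [0.4761 0.1284]
[0.4979 0.1288 0.019 ] [0.4961 0.129  0.023 ]
[0.5928 0.13   0.019 ] [0.59   0.1302 0.023 ]
```

```bash
python3 -m jog '[[-1,-0.57,-0.7,0,0.5],[-1,-0.57,0,0.5,0],[-1,0,0,1,0],[-1,0,0,1,0],[-1,0,0,0,0]]'; python3 -m jog '[[-1,0,0,1,0],[-1,0,0,1,0],[-1,0,0,1,0],[-1,0,0,0,0],[-1,0,0,0,0]]'
python3 - <<'E'
from h import *
togo((.4565,.1283,.024),90.8)
E
```

```text
clock: 2.23
tool_pos: [0.4543, 0.1286, 0.1673]
ee_rot: [-0.005, 1.0, -0.0, -0.006]
wrist_force: [-1.4, -0.4, -0.7]
finger_gap: 0.0853
grasp_force: 0.0
clock: 2.65
tool_pos: [0.4577, 0.129, 0.0834]
ee_rot: [-0.006, 1.0, -0.0, -0.001]
wrist_force: [-0.2, 0.4, 1.3]
finger_gap: 0.0855
grasp_force: 0.0
units [ 0.0358 -0.0232  1.9797] turn -0.018033587470256407 ynow 90.69179847517846 xaxis [-0.9999 -0.0121  0.0024] pos [0.4577 0.129  0.0834] F [-0.1684  0.3961  1.2824] gap 0.08552606072135122 grip 0.0 t 2.65
```

```bash
python3 -m jog '[[-1,0,0,0.6,0],[-1,0,0,0.6,0],[-1,0,0,0.5,0],[-1,0,0,0.27,0],[-1,0,0,0,0]]'; python3 -m jog '[[1,0,0,0,0],[1,0,0,0,0],[1,0,0,0,0],[1,0,0,0,0],[1,0,0,0,0]]' 90;  python3 -m jog '[[1,0,0,0,0],[1,0,0,0,0],[1,0,0,0,0],[1,0,0,0,0],[1,0,0,0,0]]'
```

```text
clock: 3.07
tool_pos: [0.4589, 0.129, 0.025]
ee_rot: [-0.006, 1.0, -0.0, 0.0]
wrist_force: [-0.0, -0.2, -0.3]
finger_gap: 0.0853
grasp_force: 0.0
clock: 3.48
tool_pos: [0.4588, 0.1289, 0.0249]
ee_rot: [-0.006, 1.0, -0.0, 0.001]
wrist_force: [0.4, -1.8, 0.7]
finger_gap: 0.0254
grasp_force: 0.4
clock: 3.9
tool_pos: [0.4592, 0.129, 0.0251]
ee_rot: [-0.006, 1.0, -0.0, 0.001]
wrist_force: [-0.5, -0.6, 6.0]
finger_gap: 0.0229
grasp_force: 88.6
```

```bash
python3 -m jog '[[1,0,0,-0.3,0],[1,0,0,-0.6,0],[1,0,0,-0.9,0],[1,0.3,0.4,-1,0],[1,0.3,0.5,-1,0]]'; python3 -m jog '[[1,0.3,0.5,-1,0],[1,0.3,0.5,-1,0],[1,0,0.5,-1,0],[1,0,0.5,-1,0],[1,0,0.5,-1,0]]';  python3 -m jog '[[1,0,0,-1,0],[1,0,0,-1,0],[1,0,0,-1,0],[1,0,0,-1,0],[1,0,0,-1,0]]'; python3 -m jog '[[1,0,0,-1,0],[1,0,0,-0.5,0],[1,0,0,0,0],[1,0,0,0,0]]'
python3 - <<'E'
from h import *
togo((.42,.23,.5),90.8)
im=manip.snapshot("wrist");cv2.imwrite("pics/w2.png",im[:,:,::-1]);p=manip.camera_params("wrist")
np.savez("w2.npz",**p)
E
```

```text
clock: 4.32
tool_pos: [0.4391, 0.1554, 0.1391]
ee_rot: [-0.005, 1.0, -0.0, -0.001]
wrist_force: [0.2, 0.3, -0.9]
finger_gap: 0.0231
grasp_force: 88.1
clock: 4.73
tool_pos: [0.4199, 0.2311, 0.2897]
ee_rot: [-0.006, 1.0, -0.0, -0.0]
wrist_force: [-0.5, -0.4, -1.2]
finger_gap: 0.0225
grasp_force: 88.2
clock: 5.15
tool_pos: [0.4201, 0.2304, 0.4394]
ee_rot: [-0.006, 1.0, -0.0, -0.0]
wrist_force: [0.3, 0.2, -0.7]
finger_gap: 0.0225
grasp_force: 88.3
clock: 5.48
tool_pos: [0.4207, 0.2304, 0.4832]
ee_rot: [-0.006, 1.0, 0.0, 0.0]
wrist_force: [0.1, -0.9, -1.8]
finger_gap: 0.0232
grasp_force: 88.3
units [ 0.024  -0.0145 -0.561 ] turn -0.012112225561762576 ynow 90.72732664662942 xaxis [-0.9999 -0.0127 -0.0004] pos [0.4207 0.2304 0.4832] F [ 0.0799 -0.8964 -1.8189] gap 0.023188725246255787 grip 88.27312588691711 t 5.4833
```

View pics/w2.png

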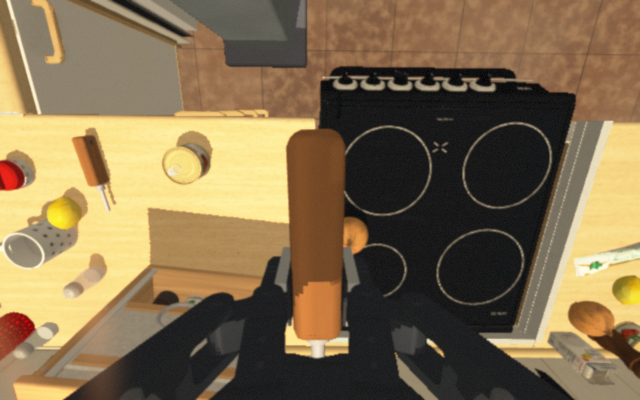

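The pole is held with the rod straight out. The cupboard is at lower left, around (25–260, 265–400), with the ring near (195,305). I'll zoom in there.

```bash
python3 - <<'E'
import cv2
im=cv2.imread("pics/w2.png")[250:400,20:270]
cv2.imwrite("pics/w2z.png",cv2.resize(im,(800,480),interpolation=cv2.INTER_CUBIC))
E
```

```text
(no output)
```

View pics/w2z.png

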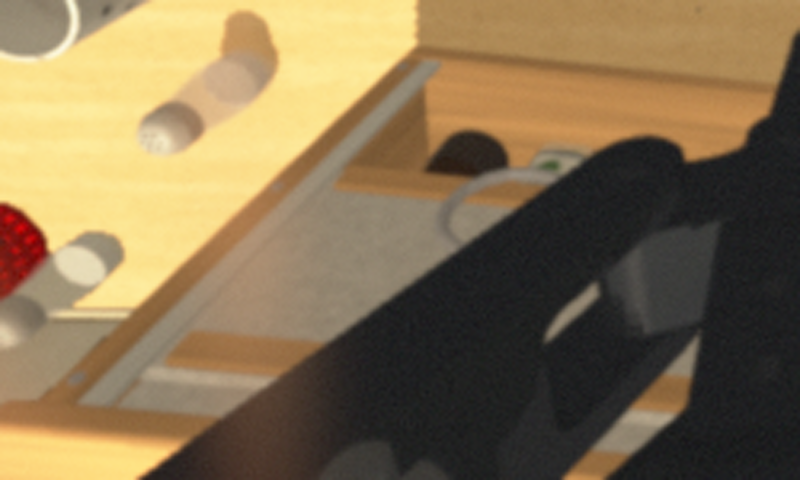

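The left finger hides half the ring: only its arc shows, left at (158,317) and bottom at (182,304). I'll shift left and forward to clear it.

```bash
python3 -m jog '[[1,-0.3,0.6,0,0],[1,-0.3,0.7,0,0],[1,-0.3,0.8,0,0],[1,-0.4,0.8,0,0],[1,0,0.4,0,0]]';python3 -m jog '[[1,0,0,0,0],[1,0,0,0,0]]'
python3 - <<'E'
from h import *
togo((.46,.33,.48),90.8)
im=manip.snapshot("wrist")[:,:,::-1];cv2.imwrite("pics/w3.png",im);p=manip.camera_params("wrist")
np.savez("w3.npz",**p)
cv2.imwrite("pics/w3z.png",cv2.resize(im[240:390,0:200],(800,600),interpolation=cv2.INTER_CUBIC))
E
```

```text
clock: 5.95
tool_pos: [0.4591, 0.3315, 0.4792]
ee_rot: [-0.007, 1.0, -0.001, -0.003]
wrist_force: [1.1, 0.1, -1.5]
finger_gap: 0.0228
grasp_force: 88.5
clock: 6.12
tool_pos: [0.4581, 0.3299, 0.4812]
ee_rot: [-0.007, 1.0, -0.001, -0.002]
wrist_force: [0.7, 0.5, -1.3]
finger_gap: 0.0232
grasp_force: 88.5
units [-0.0632  0.0035  0.0409] turn -0.004097571654440912 ynow 90.77541457007335 xaxis [-0.9999 -0.0135  0.0033] pos [0.4581 0.3299 0.4812] F [ 0.6756  0.5117 -1.2985] gap 0.02315281353968038 grip 88.51027250289917 t 6.1167
```

View pics/w3z.png

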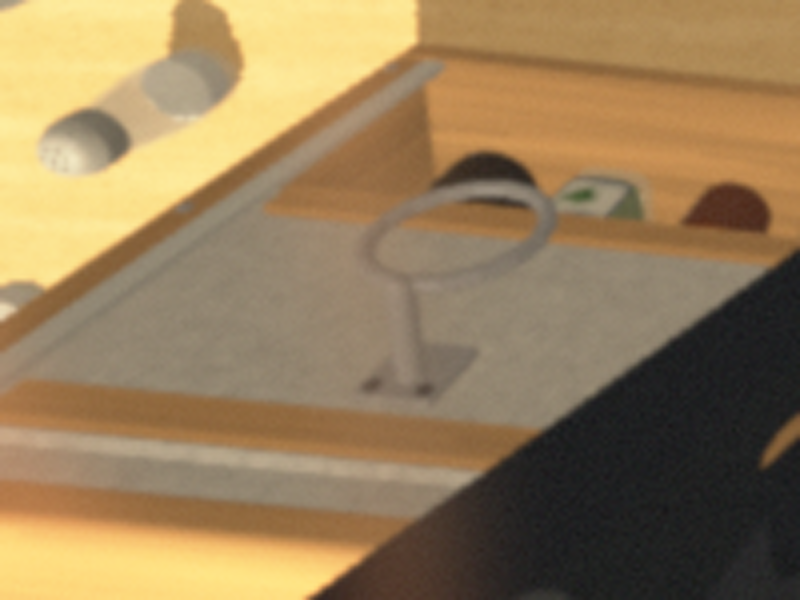

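The ring is now fully clear. Its centre is at zoom (457,234), i.e. pixel (114.3,298.5), with side extremes at (138.8,295) and (90.3,302.5). The bracket joins at (100,311). The cupboard's front foot edge runs from (104,251) to (200,263).

```bash
python3 - <<'E'
from h import *
W=dict(np.load("w3.npz"));S=manip.camera_params("scene");D=manip.camera_params("side")
c=(114.25,298.5)
for z in(.20,.215,.23): print(z,onz(W,c,z),proj(S,onz(W,c,z)),proj(D,onz(W,c,z)))
A=[];y=[]
for P,uv in((W,c),(S,(346,167.2)),(D,(350.1,159.75))):
    o,d=ray(P,uv);M=np.eye(3)-np.outer(d,d);A.append(M);y.append(M@o)
X=np.linalg.lstsq(np.vstack(A),np.hstack(y),rcond=None)[0];print("tri",X,[proj(P,X) for P in(W,S,D)])
a,b=onz(W,(90.25,302.5),.23),onz(W,(138.75,295),.23);print("ring sides",a,b,np.linalg.norm(a-b))
a,b=onz(W,(104.25,251.25),0),onz(W,(200,263),0);print("foot",a,b,np.degrees(np.arctan2(*(b-a)[1::-1])))
l=onz(S,(325+45/4,110+360/4),0);print(l)
# panel bottom edge z=?, ring yaw: sash edge in zoom (280,215)-(770,265)
for z in(.15,.16): a,b=onz(W,(70,293.7),z),onz(W,(192.5,306.2),z);print(a,b,np.degrees(np.arctan2(*(b-a)[1::-1])))
E
```

```text
0.2 [ 0.6832 -0.004   0.2   ] [347.7826 167.3787] [351.4338 160.3472]
0.215 [0.6719 0.0083 0.215 ] [341.3555 160.8591] [344.6659 153.7406]
0.23 [0.6607 0.0205 0.23  ] [334.8732 154.2835] [337.8041 147.0424]
tri [ 0.6805 -0.002   0.2014] [array([114.5384, 297.678 ]), array([346.4507, 166.7986]), array([350.0305, 159.7725])]
ring sides [ 0.6685 -0.0182  0.23  ] [0.6538 0.0594 0.23  ] 0.07895878571636564
foot [ 0.7027 -0.1638  0.    ] [0.7307 0.0564 0.    ] 82.77373023264619
[0.7456 0.1436 0.    ]
[ 0.7113 -0.1248  0.15  ] [0.7357 0.0991 0.15  ] 83.77253849160817
[ 0.704  -0.1149  0.16  ] [0.7279 0.1042 0.16  ] 83.77253849160817
```

The three rays agree to under 1 px. The ring is at about (0.681, −0.002, 0.201), so the sash is already about 29 mm down. The cupboard is yawed about −6.6°, and its foot line agrees with the 45 mm stand-off. Next I work out the pre-insert pose.

```bash
python3 - <<'E'
from h import *
W=np.load("w3.npz");p=manip.camera_params("scene")
print("can",onz(p,(268,247),.05)) 
u=np.array([np.cos(np.radians(-6.6)),np.sin(np.radians(-6.6)),0]);r=np.array([.681,-.002,.2145])
print(r-u*.1925);togo(r-u*.1925,83.4)
E
```

```text
can [ 0.4585 -0.0148  0.05  ]
[0.4898 0.0201 0.2145]
units [ -0.939  -10.3113   8.9291] turn 1.2219874384355265 ynow 90.73192463061316 xaxis [-0.9999 -0.0128  0.002 ] pos [0.4582 0.3294 0.482 ] F [-0.1349 -0.3761 -1.5607] gap 0.0225369681831417 grip 88.51192474365234 t 6.1667
```

```bash
python3 -m jog '[[1,0,-0.5,0.5,0.3],[1,0,-0.9,0.9,0.3],[1,0,-0.9,0.9,0.3],[1,0,-0.9,0.9,0.3],[1,0,-0.9,0.9,0]]';python3 -m jog '[[1,0,-0.9,0.9,0],[1,0,-0.9,0.9,0],[1,0,-0.9,0.8,0],[1,0,-0.9,0.8,0],[1,0,-0.8,0.5,0]]';python3 -m jog '[[1,0,-0.8,0.3,0],[1,0,0,0,0],[1,0,0,0,0]]'
python3 - <<'E'
from h import *
u=np.array([np.cos(np.radians(-6.6)),np.sin(np.radians(-6.6)),0]);r=np.array([.681,-.002,.2145])
togo(r-u*.1925,83.4)
E
```

```text
clock: 6.58
tool_pos: [0.4509, 0.2052, 0.359]
ee_rot: [0.057, 0.998, -0.0, 0.0]
wrist_force: [-0.0, -0.4, -0.3]
finger_gap: 0.023
grasp_force: 88.5
clock: 7.0
tool_pos: [0.4346, 0.0741, 0.2405]
ee_rot: [0.057, 0.998, -0.0, -0.001]
wrist_force: [-0.6, -0.3, -1.8]
finger_gap: 0.0225
grasp_force: 88.4
clock: 7.25
tool_pos: [0.4333, 0.0509, 0.2337]
ee_rot: [0.058, 0.998, 0.0, -0.0]
wrist_force: [-0.3, -0.4, -1.1]
finger_gap: 0.0229
grasp_force: 88.5
units [-1.991  -0.8015  0.6387] turn -0.012709654633672093 ynow 83.32374207219797 xaxis [-0.9932  0.1163  0.0007] pos [0.4333 0.0509 0.2337] F [-0.3057 -0.3512 -1.1409] gap 0.02285229187208061 grip 88.49024891853333 t 7.25
```

```bash
python3 -m jog '[[1,-0.5,-0.3,0.3,0],[1,-0.5,-0.3,0.34,0],[1,-0.5,-0.2,0,0],[1,-0.5,0,0,0],[1,0,0,0,0]]'
python3 - <<'E'
from h import *
u=np.array([np.cos(np.radians(-6.6)),np.sin(np.radians(-6.6)),0]);r=np.array([.681,-.002,.2145])
togo(r-u*.1925,83.4)
t=manip.state()["tool_pos"]
out=[]
for n in("scene","side"):
    im=manip.snapshot(n)[:,:,::-1].copy();p=manip.camera_params(n);cv2.imwrite(f"pics/{n}1.png",im)
    tip=t+u*.1325-[0,0,.006+.0185];ax=t+u*.1325-[0,0,.006]
    print(n,"tip",proj(p,tip),"axis",proj(p,ax),"ring",proj(p,[.681,-.002,.2014]))
    out.append(cv2.resize(im[110:230,260:380],(400,400),interpolation=cv2.INTER_CUBIC))
cv2.imwrite("pics/c1.png",np.hstack(out))
E
```

```text
clock: 7.67
tool_pos: [0.4931, 0.0214, 0.2161]
ee_rot: [0.057, 0.998, -0.0, 0.001]
wrist_force: [0.2, -0.1, -0.8]
finger_gap: 0.0231
grasp_force: 88.5
units [ 0.1051 -0.0543  0.0533] turn 0.01871259009510832 ynow 83.51227554057066 xaxis [-0.9936  0.113  -0.0027] pos [0.4931 0.0214 0.2161] F [ 0.2327 -0.1343 -0.7972] gap 0.023142186144472103 grip 88.51778626441956 t 7.6667
scene tip [324.7398 174.4025] axis [324.7941 167.577 ] ring [346.6163 166.7373]
side tip [327.1787 168.7529] axis [327.23   162.2528] ring [350.2053 159.692 ]
```

View pics/c1.png

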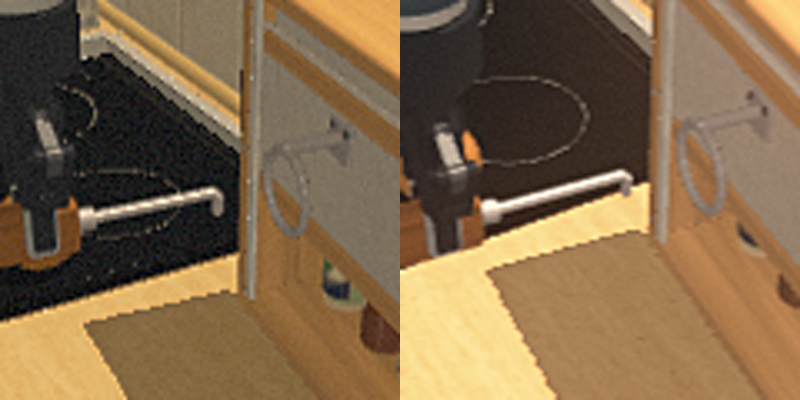

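The hook's axis and tip show within about 1 px of prediction in both views: scene (325.1,167.6)/(325.7,173.6), side (≈328,167). The ring's position is confirmed too. Inserting.

```bash
python3 -m jog '[[1,-0.4,-0.05,0,0],[1,-0.5,0,0,0],[1,-0.5,0,0,0],[1,-0.5,0,0,0],[1,-0.3,0,0,0]]'; python3 -m jog '[[1,-0.3,0,0,0],[1,0,0,0,0],[1,0,0,0,0]]'
python3 - <<'E'
from h import *
u=np.array([np.cos(np.radians(-6.6)),np.sin(np.radians(-6.6)),0]);r=np.array([.681,-.002,.2145])
togo(r-u*.1125,83.4)
out=[]
for n in("scene","side"):
    im=manip.snapshot(n)[:,:,::-1].copy()
    out.append(cv2.resize(im[110:230,270:390],(400,400),interpolation=cv2.INTER_CUBIC))
cv2.imwrite("pics/c2.png",np.hstack(out))
E
```

```text
clock: 8.18
tool_pos: [0.557, 0.0132, 0.2156]
ee_rot: [0.056, 0.998, -0.0, 0.0]
wrist_force: [0.3, 0.6, -1.6]
finger_gap: 0.0229
grasp_force: 88.5
clock: 8.43
tool_pos: [0.5651, 0.012, 0.215]
ee_rot: [0.056, 0.998, 0.0, -0.0]
wrist_force: [-1.1, 0.5, -1.7]
finger_gap: 0.0226
grasp_force: 88.5
units [-0.141  -0.0192  0.0162] turn 0.024366010835076207 ynow 83.54619606501046 xaxis [-0.9937  0.1124  0.0006] pos [0.5651 0.012  0.215 ] F [-1.0574  0.4816 -1.7413] gap 0.022621419834776064 grip 88.51727485656738 t 8.4333
```

View pics/c2.png

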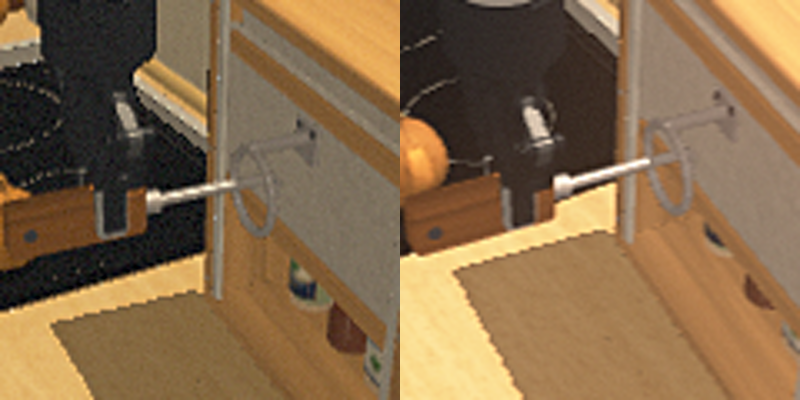

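The rod passes through the ring in both views: scene crop (250,182), side crop (670,158), with the hook behind it. Pulling down now, watching the force.

```bash
for i in 1; do python3 -m jog '[[1,0,0,0.3,0],[1,0,0,0.4,0],[1,0,0,0.3,0],[1,0,0,0.2,0],[1,0,0,0.2,0]]' 110; done; python3 -m jog '[[1,0,0,0.2,0],[1,0,0,0.2,0],[1,0,0,0.2,0],[1,0,0,0.2,0],[1,0,0,0.2,0]]'
```

```text
clock: 8.95
tool_pos: [0.565, 0.0117, 0.172]
ee_rot: [0.056, 0.998, 0.0, -0.001]
wrist_force: [-2.7, -0.1, 2.0]
finger_gap: 0.0222
grasp_force: 110.6
clock: 9.37
tool_pos: [0.5655, 0.0116, 0.1425]
ee_rot: [0.057, 0.998, -0.0, 0.0]
wrist_force: [-2.5, -0.5, 2.2]
finger_gap: 0.0225
grasp_force: 110.5
```

```bash
python3 -m jog '[[1,0,0,0.2,0],[1,0,0,0.2,0],[1,0,0,0.2,0],[1,0,0,0.2,0],[1,0,0,0.2,0]]'; python3 -m jog '[[1,0,0,0.2,0],[1,0,0,0.2,0],[1,0,0,0.2,0],[1,0,0,0.2,0],[1,0,0,0.1,0]]'; python3 -m jog '[[1,0,0,0.1,0],[1,0,0,0.1,0],[1,0,0,0,0]]'
```

```text
clock: 9.78
tool_pos: [0.5655, 0.0116, 0.1124]
ee_rot: [0.057, 0.998, -0.0, 0.0]
wrist_force: [-1.1, 0.2, 2.0]
finger_gap: 0.0223
grasp_force: 110.5
clock: 10.2
tool_pos: [0.5654, 0.0117, 0.0851]
ee_rot: [0.056, 0.998, 0.0, -0.0]
wrist_force: [-0.6, -0.9, 1.9]
finger_gap: 0.0226
grasp_force: 110.5
clock: 10.45
tool_pos: [0.5653, 0.0117, 0.0795]
ee_rot: [0.056, 0.998, 0.0, -0.0]
wrist_force: [-0.2, -0.6, -0.4]
finger_gap: 0.0223
grasp_force: 110.4
```

```bash
python3 -m jog '[[1,0,0,0.1,0],[1,0,0,0.1,0]]'; python3 -m jog '[[1,0,0,0.1,0]]'; python3 -m jog '[[1,0,0,0.1,0]]';  python3 -m jog '[[1,0,0,0,0]]'
```

```text
clock: 10.62
tool_pos: [0.5659, 0.0117, 0.0743]
ee_rot: [0.056, 0.998, -0.0, 0.001]
wrist_force: [-3.4, 0.5, 6.2]
finger_gap: 0.0223
grasp_force: 110.9
clock: 10.7
tool_pos: [0.5661, 0.0117, 0.0716]
ee_rot: [0.056, 0.998, -0.0, 0.001]
wrist_force: [-1.9, 0.2, 5.2]
finger_gap: 0.022
grasp_force: 111.1
clock: 10.78
tool_pos: [0.5666, 0.0117, 0.0689]
ee_rot: [0.056, 0.998, -0.0, 0.001]
wrist_force: [-1.5, -0.7, 5.7]
finger_gap: 0.0217
grasp_force: 111.4
clock: 10.87
tool_pos: [0.5668, 0.0117, 0.0688]
ee_rot: [0.056, 0.998, -0.0, 0.002]
wrist_force: [-1.4, 0.2, 7.4]
finger_gap: 0.0222
grasp_force: 111.6
```

The force steps up near z≈0.074, as the stop predicts. To confirm the sash travel I'll match the bracket's bolt patch before and after in both cameras.

```bash
cat > sash.py <<'E'
from h import *
u=np.array([np.cos(np.radians(-6.6)),np.sin(np.radians(-6.6)),0]);ring=np.array([.681,-.002,.2014])
for n in("scene","side"):
    p=manip.camera_params(n);im0=cv2.imread(f"pics/{n}0.png");im=manip.snapshot(n)[:,:,::-1].copy()
    b=ring+u*.043+[0,0,.036];x,y=np.round(proj(p,b)).astype(int)
    T=im0[y-9:y+10,x-9:x+10];r=cv2.matchTemplate(im,T,cv2.TM_CCOEFF_NORMED)
    for dz in np.arange(.09,.125,.0025):
        q=np.round(proj(p,b-[0,0,dz])).astype(int)-9
        w=r[q[1]-1:q[1]+2,q[0]-1:q[0]+2];print(n,round(dz,4),round(float(w.max()),2),end="; ")
    print()
togo((.57,.01,.09),83.4)
E
python3 sash.py
```

```text
scene 0.09 -0.05; scene 0.0925 0.03; scene 0.095 0.15; scene 0.0975 0.29; scene 0.1 0.48; scene 0.1025 0.67; scene 0.105 0.67; scene 0.1075 0.75; scene 0.11 0.75; scene 0.1125 0.75; scene 0.115 0.7; scene 0.1175 0.62; scene 0.12 0.62; scene 0.1225 0.53; scene 0.125 0.43; 
side 0.09 0.0; side 0.0925 0.1; side 0.095 0.23; side 0.0975 0.41; side 0.1 0.61; side 0.1025 0.61; side 0.105 0.76; side 0.1075 0.76; side 0.11 0.76; side 0.1125 0.73; side 0.115 0.73; side 0.1175 0.69; side 0.12 0.6; side 0.1225 0.48; side 0.125 0.48; 
units [-0.1142 -0.0417 -0.699 ] turn 0.023126465993866436 ynow 83.5387587959632 xaxis [-0.9936  0.1125 -0.0034] pos [0.5668 0.0116 0.069 ] F [-1.7914  0.2675  5.5644] gap 0.022241485626266596 grip 111.54305219650269 t 10.9667
```

Both views give 108–110 mm of travel against 107 mm to go, so the sash is fully down. Next I raise the pole to the ring's middle and withdraw.

```bash
python3 -m jog '[[1,0,0,-0.3,0],[1,0,0,-0.4,0],[1,0,0,-0.35,0],[1,0,0,0,0]]'; python3 -m jog '[[1,0.2,0,0,0],[1,0.3,0,0,0],[1,0.3,0,0,0],[1,0.3,0,0,0]]'; python3 -m jog '[[1,0.4,0,0,0],[1,0.5,0,0,0],[1,0.5,0,0,0],[1,0.5,0,0,0],[1,0,0,0,0]]'; python3 sash.py
```

```text
clock: 11.3
tool_pos: [0.5671, 0.0115, 0.1024]
ee_rot: [0.056, 0.998, -0.0, 0.002]
wrist_force: [-0.3, 0.3, -0.4]
finger_gap: 0.0222
grasp_force: 110.3
clock: 11.63
tool_pos: [0.5308, 0.0157, 0.0986]
ee_rot: [0.056, 0.998, 0.0, -0.001]
wrist_force: [-0.2, 0.4, -0.9]
finger_gap: 0.0219
grasp_force: 110.3
clock: 12.05
tool_pos: [0.4723, 0.0227, 0.0981]
ee_rot: [0.056, 0.998, 0.0, -0.002]
wrist_force: [-0.2, -0.7, -1.6]
finger_gap: 0.0223
grasp_force: 110.3
scene 0.09 -0.04; scene 0.0925 0.03; scene 0.095 0.14; scene 0.0975 0.29; scene 0.1 0.48; scene 0.1025 0.68; scene 0.105 0.68; scene 0.1075 0.74; scene 0.11 0.74; scene 0.1125 0.74; scene 0.115 0.69; scene 0.1175 0.62; scene 0.12 0.62; scene 0.1225 0.54; scene 0.125 0.42; 
side 0.09 0.01; side 0.0925 0.1; side 0.095 0.23; side 0.0975 0.41; side 0.1 0.61; side 0.1025 0.61; side 0.105 0.75; side 0.1075 0.75; side 0.11 0.75; side 0.1125 0.73; side 0.115 0.73; side 0.1175 0.69; side 0.12 0.6; side 0.1225 0.48; side 0.125 0.48; 
units [-3.1787 -0.0417  0.3091] turn 0.021135069701877285 ynow 83.52681041821127 xaxis [-0.9936  0.1127  0.    ] pos [0.4754 0.022  0.0993] F [ 0.0283 -0.7029 -0.1785] gap 0.022403374170311813 grip 110.31447887420654 t 12.15
```

```bash
python3 -m jog '[[1,0,0.6,-0.3,0],[1,0,0.8,0,0],[1,0,0.8,0,0],[1,0,0.7,0,0],[1,0,0,0.5,0]]'; python3 -m jog '[[1,0,0,0.7,0],[1,0,0,0.6,0],[1,0,0,0.3,0],[1,0,0,0,0]]'; python3 -m jog '[[1,0,0,0.2,0],[1,0,0,0.1,0],[1,0,0,0,0]]'; python3 -m jog '[[1,0,0,0,0]]'
```

```text
clock: 12.57
tool_pos: [0.4892, 0.1109, 0.0963]
ee_rot: [0.055, 0.998, 0.001, 0.004]
wrist_force: [0.5, 0.1, -1.6]
finger_gap: 0.0224
grasp_force: 110.3
clock: 12.9
tool_pos: [0.4846, 0.1083, 0.0434]
ee_rot: [0.057, 0.998, -0.0, -0.002]
wrist_force: [-1.1, 0.5, -1.6]
finger_gap: 0.0222
grasp_force: 110.3
clock: 13.15
tool_pos: [0.4862, 0.1082, 0.0367]
ee_rot: [0.057, 0.998, 0.0, 0.0]
wrist_force: [0.4, 0.4, -1.4]
finger_gap: 0.0222
grasp_force: 110.3
clock: 13.23
tool_pos: [0.4864, 0.1082, 0.037]
ee_rot: [0.057, 0.998, 0.0, 0.001]
wrist_force: [-0.1, -0.2, -2.0]
finger_gap: 0.0226
grasp_force: 110.3
```

```bash
python3 -m jog '[[1,0,0,0.1,0],[1,0,0,0.05,0],[1,0,0,0,0]]'; python3 -m jog '[[1,0,0,0.1,0],[1,0,0,0,0]]';python3 -m jog '[[1,0,0,0.05,0],[1,0,0,0,0]]'
```

```text
clock: 13.48
tool_pos: [0.4857, 0.1083, 0.0319]
ee_rot: [0.056, 0.998, -0.0, -0.0]
wrist_force: [0.2, 0.3, -0.9]
finger_gap: 0.0221
grasp_force: 110.3
clock: 13.65
tool_pos: [0.4856, 0.1083, 0.0286]
ee_rot: [0.056, 0.998, -0.0, -0.0]
wrist_force: [-0.3, 0.1, -2.6]
finger_gap: 0.0226
grasp_force: 110.3
clock: 13.82
tool_pos: [0.4859, 0.1083, 0.0277]
ee_rot: [0.056, 0.998, -0.0, -0.0]
wrist_force: [-0.5, 0.6, 1.9]
finger_gap: 0.0225
grasp_force: 111.0
```

```bash
python3 -m jog '[[1,0,0,0,0],[1,0,0,0,0],[1,0,0,0.04,0],[1,0,0,0.04,0],[1,0,0,0,0]]' 20; python3 -m jog '[[1,0,0,0,0],[1,0,0,0,0]]'
```

```text
clock: 14.23
tool_pos: [0.4864, 0.1083, 0.0267]
ee_rot: [0.056, 0.998, -0.0, -0.001]
wrist_force: [-4.3, -0.2, 15.6]
finger_gap: 0.0222
grasp_force: 112.9
clock: 14.4
tool_pos: [0.4863, 0.1083, 0.0267]
ee_rot: [0.056, 0.998, -0.0, -0.001]
wrist_force: [-4.1, -1.2, 15.7]
finger_gap: 0.0223
grasp_force: 112.9
```

```bash
python3 -m jog '[[1,0,0,-0.03,0],[0.5,0,0,0,0],[0.46,0,0,0,0],[0.42,0,0,0,0],[0.4,0,0,0,0]]'; python3 -m jog '[[0.35,0,0,0,0],[0.3,0,0,0,0],[0,0,0,0,0],[-0.5,0,0,0,0],[-1,0,0,0,0]]'; python3 -m jog '[[-1,0,0,0,0],[-1,0,0,0,0],[-1,0,0,0,0],[-1,0,0,0,0],[-1,0,0,0,0]]'
```

```text
clock: 14.82
tool_pos: [0.486, 0.1083, 0.026]
ee_rot: [0.057, 0.998, 0.0, 0.0]
wrist_force: [-0.9, -0.2, -0.3]
finger_gap: 0.0257
grasp_force: 0.0
clock: 15.23
tool_pos: [0.4858, 0.1083, 0.0259]
ee_rot: [0.056, 0.998, 0.0, -0.0]
wrist_force: [0.4, 0.2, 0.7]
finger_gap: 0.0651
grasp_force: 0.0
clock: 15.65
tool_pos: [0.4859, 0.1083, 0.026]
ee_rot: [0.056, 0.998, -0.0, 0.0]
wrist_force: [0.6, 0.9, 0.1]
finger_gap: 0.0854
grasp_force: 0.0
```

Released. Lift clear and measure the pole and sash once more.

```bash
python3 -m jog '[[-1,0,0,-0.4,0],[-1,0,0,-0.8,0],[-1,0,0,-1,0],[-1,0,0,-1,0],[-1,0,0,-1,0]]'; python3 -m jog '[[-1,0.8,0,-1,0],[-1,0.8,0,-0.9,0],[-1,0.8,0,-0.5,0],[-1,0,0,0,0],[-1,0,0,0,0]]'
python3 sash.py; python3 - <<'E'
from h import *
p=manip.camera_params("wrist");im=manip.snapshot("wrist")[:,:,::-1].copy()
hsv=cv2.cvtColor(im,cv2.COLOR_BGR2HSV)
m=cv2.inRange(hsv,(3,120,50),(14,255,200));m=cv2.morphologyEx(m,cv2.MORPH_CLOSE,np.ones((5,5)))
k,l,st,c=cv2.connectedComponentsWithStats(m)
for i in range(1,k):
    if st[i,4]>300:
        cnt=cv2.findContours((l==i).astype(np.uint8),0,1)[0][0];b=cv2.boxPoints(cv2.minAreaRect(cnt))
        w=np.array([onz(p,q,.038)[:2] for q in b]);print(st[i],w.mean(0),"sides",np.linalg.norm(w[1]-w[0]),np.linalg.norm(w[2]-w[1]),w.tolist())
# plain rod check: image change
for n in("scene",):
    a=cv2.imread(f"pics/{n}0.png");b=manip.snapshot(n)[:,:,::-1];print("plain diff",np.abs(a[290:345,280:352].astype(int)-b[290:345,280:352]).mean())
E
```

```text
clock: 16.07
tool_pos: [0.4856, 0.1083, 0.1541]
ee_rot: [0.056, 0.998, 0.0, 0.0]
wrist_force: [0.1, -0.2, -0.8]
finger_gap: 0.085
grasp_force: 0.0
clock: 16.48
tool_pos: [0.4144, 0.1166, 0.2258]
ee_rot: [0.056, 0.998, 0.0, 0.002]
wrist_force: [0.1, -0.1, 0.4]
finger_gap: 0.0852
grasp_force: 0.0
scene 0.09 -0.05; scene 0.0925 0.02; scene 0.095 0.15; scene 0.0975 0.29; scene 0.1 0.47; scene 0.1025 0.67; scene 0.105 0.67; scene 0.1075 0.75; scene 0.11 0.75; scene 0.1125 0.75; scene 0.115 0.71; scene 0.1175 0.62; scene 0.12 0.62; scene 0.1225 0.53; scene 0.125 0.43; 
side 0.09 0.0; side 0.0925 0.09; side 0.095 0.23; side 0.0975 0.41; side 0.1 0.61; side 0.1025 0.61; side 0.105 0.76; side 0.1075 0.76; side 0.11 0.76; side 0.1125 0.74; side 0.115 0.74; side 0.1175 0.7; side 0.12 0.6; side 0.1225 0.49; side 0.125 0.49; 
units [-5.5562 -2.9354  4.4594] turn 0.020160112169134454 ynow 83.52096067301481 xaxis [-0.9936  0.1128  0.0002] pos [0.4143 0.1163 0.2238] F [ 0.5069  0.311  -0.4653] gap 0.08534412130242645 grip 0.0 t 16.5833
[  170     0   383   134 20532] [0.3005 0.1727] sides 0.35059848
[... 851 characters left out ...]
2370498963], [0.3827822895860407, -0.19163200221024201], [0.4772971797245979, -0.17138057545339141], [0.5024948352645875, -0.22381746552067816]]
[ 447  277   69   42 1560] [0.5852 0.3064] sides 0.08128691098200433 0.06354070163407158 [[0.5516948560733377, 0.2624434797702856], [0.5557347835736164, 0.34362993727884295], [0.618634013546238, 0.35263591490491775], [0.6146819345327278, 0.267055818219886]]
[  77  318   45   82 1972] [ 0.6218 -0.2108] sides 0.1511204674395395 0.050530497312242066 [[0.6635487229967219, -0.27796373166680444], [0.5451499673372137, -0.18405350678460647], [0.5767716845739942, -0.14464033439745144], [0.7017011847568168, -0.23653512552036426]]
plain diff 3.4553872053872055
```

The handle lies flat at (0.461, 0.111) with its 24 mm side across. The sash is still fully down, the plain rod's patch is practically unchanged, and the arm is clear.

```bash
python3 -c "
from workcell import manip
print(manip.hand_in())"
```

```text
the job is handed in; nothing more can be done
None
```

I handed the job in at about 17 s: the sash measures fully down, the hooked pole is unhooked and lying flat on the worktop, and the plain rod was left alone; no verdict came back.

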